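# Hold a crate handle against its panel for screwing

### The arm

A 7-joint arm with a two-finger parallel gripper is mounted at the origin on the work surface. World frame = base frame: x ahead of the robot, y to its left, z up, the work surface at z = 0. Lengths are in m, angles in rad, forces in N, time in s.
With the tool pointing down it reaches from about 0.4 to 0.9 m from the base axis. Payload 5.6 kg.
Tool frame: the origin (TCP) lies at the very end of the fingers, on their centre line; the grasp point (between the pads) lies behind it (pinch_z is the y of the grasp point in the tool frame, in m); y points along the fingers, x is the direction in which the jaws open and shut, and the axes are right-handed (so a half turn about y gives the same grasp; the last joint's range is limited). The gripper opens to 92 mm and grips with 3 to 60 N. Pads are 20 mm wide; open, the fingers measure 128 mm over their backs; the gripper's body (75 mm by 189 mm) begins 69 mm behind the grasp point.
Start: joints at [1.266, 0.468, -0.012, 1.603, 0.006, 1.071, -0.056], TCP at [0.168, -0.628, 0.215] pointing down, gripper open.
Joint ranges: [-2.53, 2.53], [-0.31, 2.02], [-1.57, 1.55], [0.28, 2.44], [-1.29, 4.43], [0.15, 1.84], [-2.92, 2.92]. Speed limits (rad/s): [2.57, 2.57, 3.14, 3.14, 3.14, 3.14, 3.14].

### API

Orientations are given as a unit quaternion [x, y, z, w].
In Python, from station import get_state, grab_frame, close_job, pinch_z gives the robot as it stands.
- The arm moves only by the tool arm_command, never from a script. Its arguments are lists of equal length, an entry for each row: "grip": the finger opening in cm, from 0 to 9.19; "delta_pos": the shift along the tool's x, y, z in cm, a list of three; "angular": the turn, a rotation vector about the tool's x, y, z in degrees, a list of three. A call has 1 to 20 rows; each row is the pose to reach, as a shift and turn from the pose measured when the call began, along the tool's axes at that moment; what a row does not reach only later rows make up. A row lasts 1/12 s, in which the tool goes at most 41.7 mm and 7.16 degrees, less where a joint would pass 70% of its speed; a pose out of reach is approached as far as the arm can. A call with a gripper value outside its range is refused whole. The fingers move at their own pace and stop on an object; "force" is the grip in N (left out, the last holds). Time passes only in rows, so rows that repeat a pose let the fingers close. It gives the time, the measured TCP pose, the force and the opening at its end, in the units of the state.
- get_state(): the state, without advancing time (a new reading comes with each control period).
- grab_frame(name): name is "side" or "top" or "wrist"; returns a dict with "pixels" (420x560x3 uint8, blue, green, red), "z_map" (420x560 float32, m along the optical axis (not along the pixel's ray), 0 where there is no reading), "fx", "fy", "cx", "cy" (pixels), "k1" (the pictures are not rectified: a ray, as slopes to the right and down, at radius r is drawn at 1 + k1 r^2 times it, then the intrinsics apply), "extrinsics" (4x4, takes a point from camera to world coordinates); the wrist camera has in their place "tool_from_camera" (4x4, takes a point from camera to tool coordinates, whose origin is the TCP and whose axes are the tool frame's). Camera axes: x right, y up, looking along -z (the intrinsics and any distortion apply to the point x, -y, -z); pixel columns grow to the right and rows downward; lengths in m; the calibration is good to about 2 mm. A picture is of the moment at which its call begins: read the wrist's pose just before it.
- close_job(): hands the job in, once; it reports no verdict.
The state is a dict: "time_s": time; "q": joint angles; "qd": joint speeds; "joint_efforts": joint torques, N m; "tool_pos": TCP position; "eef_rot": TCP orientation; "contact_force": force on the tool from outside, world axes, zero at the start; "moment": the same for the moment, N m; "width": opening from 0.0 (shut) to 1.0 (fully open).
Only numpy, scipy, OpenCV 4.12 (cv2) and the standard library are available. Lean on these libraries where they do the work, as an engineer would, in place of code of your own. Each camera call takes 0.05 s, during which the arm holds its last target. There are 200 camera calls.

### The job

Lift the wooden pull handle straight up and off its hook on the utensil rack, carry it over without setting it down, and hold it upright and flat against the plywood crate panel standing in the sprung jig: centred between the two black marks, with its top level with the panel's top edge. Push it straight in, gently and steadily, until the jig's red pointer stands in the green zone (about 10 N; never as far as the orange zone), and finish while still gripping and pressing it there, so that the baker can screw it on from behind. Leave the other utensils and the things on the bench as they are.

Things in the scene. Friction and masses are not known exactly. Their poses are not given: they have to be found in the camera images.
- handle_center (a point): Centre (half-way up) of the loose mid-brown wooden handle: 34 mm thick (its x), 46 wide (y), 100 tall (z), about 0.13 kg, hanging upright on one of the rack's hooks. Its back (+x face, two brass inserts) goes on the panel. The hook passes along x through its slot, 20 mm wide, 10 to 44 mm below its top. Grip from above across the 46 mm width, 20 to 25 mm below the top, fingers beside the hook.
- rack: Fixed utensil rack: steel rail 360 mm long (along its y), 176 mm up on two posts. Origin on the bench under mid-rail. Hooks at y = -120, 0, 120 mm: level 8 mm rods pointing 85 mm to its -x (towards the robot), tips 8 mm higher. The handle hangs 55 mm before the rail. Lift it 12 to 20 mm (over 24 its slot's floor catches the rod), then draw it level 60 mm or more to the rack's -x.
- panel_mark (a point): Point on the front face of the plywood panel (18 mm thick, 200 wide, 130 tall, top edge 155 mm above the bench) where the middle of the handle's back belongs: mid-width, 50 mm below the top edge. x points level into the panel (the push), y along it, z up. Two black lines 51 mm apart on top edge and face mark the handle's sides. It moves with the sprung carriage; the space in front is free.
- carriage (a joint): Travel of the jig's sprung carriage, which bears the panel, along the panel's +x: 0 m at rest, growing as it is pushed, hard stop at 0.050. Spring 500 N/m (0.020 m = 10 N), little friction. Its red pointer moves over a white scale at the jig's +y side: green zone 0.013 to 0.027 m, orange zone from 0.036 m on.
- scraper_center (a point): Bystander: steel dough scraper, 90 mm wide, 138 mm tall, dark wooden handle, hanging on another hook of the rack. Point about at its middle.
- wheel_center (a point): Bystander: pastry wheel cutter with a blue handle, 60 mm wide, 133 mm tall, hanging on another hook of the rack. Point about at its middle.
- bowl: Bystander: steel mixing bowl, 140 mm across, 65 mm tall, far side of the bench. Origin under its centre.
- jar: Bystander: closed jar, 80 mm across, 120 mm tall. Origin under its centre.
- screwbox: Bystander: blue box for screws, 100 by 75 by 35 mm. Origin under its centre.
- driver: Bystander: red screwdriver lying on the bench. Origin under its middle.
- cup: Bystander: white cup, 76 mm across, 75 mm tall, on the bench near the robot. Origin under its centre.
Mind the look-alikes: they are no part of the job. Of the things shaped like the part that bears handle_center, the wooden one is meant.

How it is judged:
By the outcome, as a careful person would: the job done as asked, in the order asked, and still so for the second after the job is handed in, while the arm keeps its last pose, push and grip.
It also fails if it takes over 53 s, if anything falls off the work surface, if the arm or the gripper's body presses on something with over 40 N, if the wrist force passes 120 N, or if a joint passes its speed limit or range.

## Working session

There is one attempt and no reset: what is moved stays moved. The work goes in short steps, Python scripts to look and compute and a tool call to move; the robot and the scene stay as the last step left them, time stands still between calls to the robot, and variables do not carry over. Pictures are saved under pics/ and viewed, about 8 in all and at most 12, crops included, and the job is handed in when it is done.

Besides the shell and the picture viewer there is one more tool, called after "Emit:" as a command line: name --argument value ..., lists and objects as JSON in quotes. arm_command: Moves the arm, as the interface text tells. Its arguments: {"type":"object","properties":{"grip":{"type":"array","items":{"type":"number"}},"delta_pos":{"type":"array","items":{"type":"array","items":{"type":"number"}}},"angular":{"type":"array","items":{"type":"array","items":{"type":"number"}}},"force":{"type":"number"}},"required":["grip","delta_pos","angular"]}

```bash
mkdir -p pics; cat > h.py <<'E'
import numpy as np, cv2, pickle
from scipy.spatial.transform import Rotation as R
from station import get_state, grab_frame, close_job, pinch_z
def snap(n):
    s=get_state(); f=grab_frame(n); f['state']=s
    if n=='wrist':
        T=np.eye(4);T[:3,:3]=R.from_quat(s['eef_rot']).as_matrix();T[:3,3]=s['tool_pos']
        f['extrinsics']=T@np.array(f['tool_from_camera'])
    return f
def cloud(f):
    h,w=f['z_map'].shape
    v,u=np.mgrid[0:h,0:w].astype(np.float64)
    K=np.array([[f['fx'],0,f['cx']],[0,f['fy'],f['cy']],[0,0,1.]])
    p=cv2.undistortPoints(np.stack([u.ravel(),v.ravel()],1)[:,None],K,np.array([f['k1'],0,0,0,0.]))[:,0].reshape(h,w,2)
    z=f['z_map'].astype(float)
    P=np.stack([p[...,0]*z,-p[...,1]*z,-z],-1)
    E=np.array(f['extrinsics']); W=P@E[:3,:3].T+E[:3,3]
    W[z<=0]=np.nan
    return W
E
python3 - <<'E'
from h import *
print(get_state(),pinch_z)
for n in ['side','top','wrist']:
    f=snap(n); pickle.dump(f,open(n+'.pkl','wb')); cv2.imwrite(f'pics/{n}0.png',f['pixels']); print(n,f['fx'],f['k1'],np.array(f['extrinsics']).round(3).tolist())
E
```

```text
{'time_s': 0.0, 'q': array([ 1.26596903,  0.46836924, -0.0115998 ,  1.6036303 ,  0.00599428,
        1.07139171, -0.05630186]), 'qd': array([-0.00107137,  0.00082792, -0.00023188, -0.00051722,  0.00046304,
        0.00057887,  0.00076372]), 'joint_efforts': array([-1.22770653e-03, -5.20578504e+01, -1.20302881e-02, -2.43751073e+01,
       -5.63522789e-02,  1.75224507e-02,  1.63484997e-04]), 'tool_pos': array([ 0.16802942, -0.62729813,  0.21364273]), 'eef_rot': array([-0.5606308 ,  0.4309908 , -0.42995185,  0.56132117]), 'contact_force': array([ 1.12875764, -0.00565854,  0.08649992]), 'moment': array([ 0.07057775,  0.00256711, -0.01101347]), 'width': 1.0034290867521398} -0.0187
side 482.9785157247553 -0.008659576935880715 [[-0.865, 0.317, -0.389, 0.025], [-0.502, -0.547, 0.67, 0.946], [-0.0, 0.775, 0.632, 1.031], [0.0, 0.0, 0.0, 1.0]]
top 395.8860764199611 -0.1172870575735143 [[0.016, 0.985, -0.171, 0.402], [-1.0, 0.02, 0.019, -0.014], [0.022, 0.171, 0.985, 1.233], [0.0, 0.0, 0.0, 1.0]]
wrist 306.3537651805112 -0.051014180543695054 [[0.259, 0.933, 0.25, 0.238], [-0.966, 0.251, 0.066, -0.609], [-0.001, -0.258, 0.966, 0.385], [0.0, 0.0, 0.0, 1.0]]
```

View pics/top0.png

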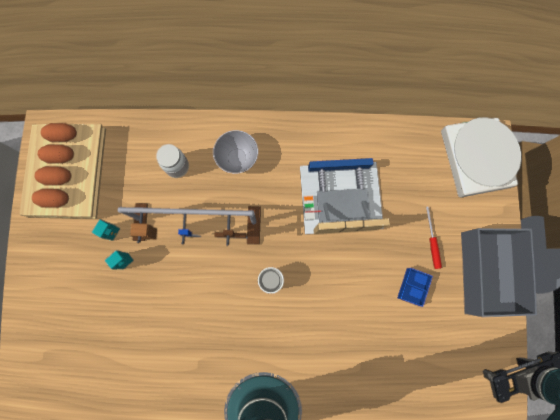

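View pics/side0.png

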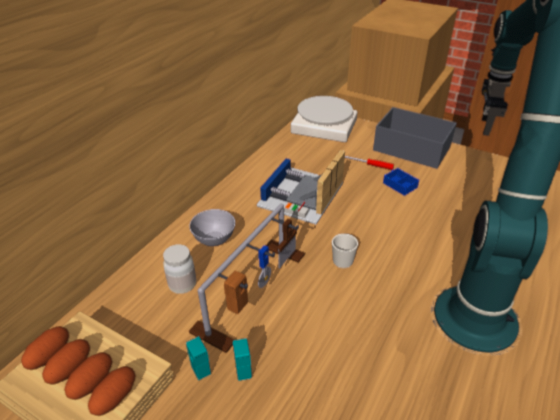

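Top view: the candidates are the wooden handle on the left hook at about (142,229), and teal look-alikes on the bench at (105,229) and (119,260). The wooden one is meant, because it is mid-brown and hangs on a hook. The jig panel is at about (350,224), and the cup at (271,280) sits between them. I'll measure and make one enlarged crop to confirm.

```bash
python3 - <<'E'
from h import *
fs=pickle.load(open('side.pkl','rb'));ft=pickle.load(open('top.pkl','rb'))
a=cv2.resize(fs['pixels'][240:390,170:320],(600,600),interpolation=cv2.INTER_CUBIC)[:, :400]
a=cv2.resize(fs['pixels'][255:385,180:310],(400,400),interpolation=cv2.INTER_CUBIC)
b=cv2.resize(ft['pixels'][185:285,80:180],(400,400),interpolation=cv2.INTER_CUBIC)
cv2.imwrite('pics/crop1.png',np.hstack([a,b]))
for n,f in(('top',ft),('side',fs)):
    W=cloud(f); hsv=cv2.cvtColor(f['pixels'],cv2.COLOR_BGR2HSV)
    print(n,'bench z',np.nanmedian(W[(np.abs(W[...,2])<.02)][:,2]))
    if n=='top':
        for (u,v) in [(142,229),(150,229),(185,211),(125,210),(250,213),(185,232),(229,236),(345,223),(325,224),(385,222),(271,280),(105,229),(119,260),(345,205),(172,160),(236,152),(254,225),(140,211)]:
            print((u,v),W[v,u].round(4))
    else:
        for (u,v) in [(236,290),(237,276),(230,290),(205,292),(280,210),(330,185),(262,258)]:
            print((u,v),W[v,u].round(4))
E
```

```text
top bench z -0.0006972327818275392
(142, 229) [0.5199 0.33   0.189 ]
(150, 229) [0.5236 0.317  0.1608]
(185, 211) [0.572  0.218  0.1821]
(125, 210) [0.5713 0.3831 0.1829]
(250, 213) [0.5707 0.0427 0.1781]
(185, 232) [0.5145 0.2136 0.1881]
(229, 236) [0.5072 0.0969 0.1795]
(345, 223) [ 0.5514 -0.2188  0.1558]
(325, 224) [ 0.5477 -0.1633  0.1548]
(385, 222) [ 0.5561 -0.3318  0.1556]
(271, 280) [ 0.3918 -0.0178  0.0051]
(105, 229) [0.5278 0.4723 0.0953]
(119, 260) [0.4385 0.4208 0.101 ]
(345, 205) [ 0.6252 -0.2434  0.0303]
(172, 160) [0.7332 0.2798 0.1178]
(236, 152) [0.7969 0.1031 0.0056]
(254, 225) [0.5602 0.0383 0.0085]
(140, 211) [0.5699 0.3422 0.1796]
side bench z 0.0007110662252987066
(236, 290) [0.5007 0.3596 0.1776]
(237, 276) [0.5167 0.331  0.1894]
(230, 290) [0.5167 0.3617 0.1705]
(205, 292) [0.6682 0.289  0.0031]
(280, 210) [0.5716 0.0413 0.1615]
(330, 185) [ 0.5391 -0.2218  0.0933]
(262, 258) [0.5104 0.2326 0.1668]
```

View pics/crop1.png

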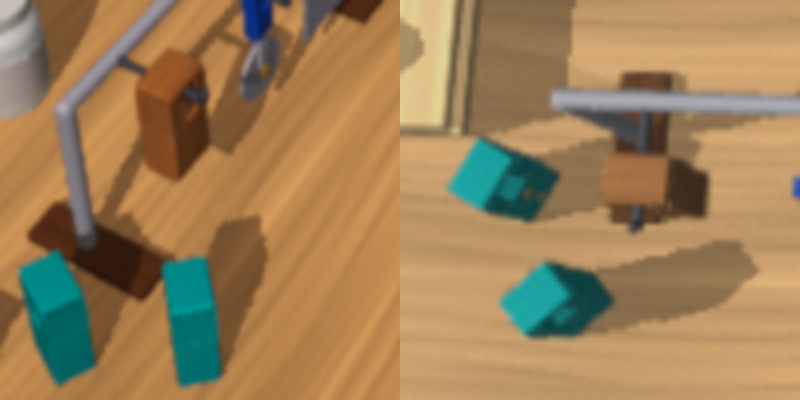

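The crop confirms it: the brown wooden handle hangs on the rack's +y hook, and both teal blocks stand on the bench. Next I'll fit the exact poses.

```bash
cat > fit.py <<'E'
from h import *
fs=pickle.load(open('side.pkl','rb'));ft=pickle.load(open('top.pkl','rb'))
Ws,Wt=cloud(fs),cloud(ft)
def sel(W,lo,hi):
    return np.all((W>lo)&(W<hi),-1)
for n,W in(('top',Wt),('side',Ws)):
    r=W[sel(W,(.555,.03,.165),(.59,.39,.2))]
    k=np.polyfit(r[:,1],r[:,0],1); print(n,'rail x=f(y)',k,np.percentile(r[:,1],[1,99]),np.median(r[:,2]),len(r))
    m=sel(W,(.495,.29,.182),(.545,.37,.2)); t=W[m]
    rr=cv2.minAreaRect((t[:,:2]*1000).astype(np.float32)); print(' handle top',rr,np.median(t[:,2]),len(t),t[:,:2].mean(0))
    p=W[sel(W,(.5,-.36,.148),(.6,-.1,.163))]
    rr=cv2.minAreaRect((p[:,:2]*1000).astype(np.float32)); print(' panel top',rr,np.median(p[:,2]),len(p))
    q=W[sel(W,(.5,-.36,.04),(.6,-.1,.145))]
    if len(q)>50:
        k=np.polyfit(q[:,1],q[:,0],1)
        for _ in range(8):
            e=q[:,0]-np.polyval(k,q[:,1]); q=q[np.abs(e)<max(.003,2*e.std())];k=np.polyfit(q[:,1],q[:,0],1)
        print(' face x=f(y)',k,len(q),e.std(),np.percentile(q[:,1],[1,99]),np.percentile(q[:,2],[1,99]))
    h=W[sel(W,(.48,.28,.08),(.55,.38,.18))]
    for z0 in(.1,.13,.16):
        g=h[np.abs(h[:,2]-z0)<.012]; 
        if len(g)>5: print(' handle body',z0,len(g),g.min(0).round(4),g.max(0).round(4))
E
python3 fit.py
python3 - <<'E'
from h import *
f=pickle.load(open('side.pkl','rb'));g=pickle.load(open('top.pkl','rb'))
cv2.imwrite('pics/panel1.png',np.hstack([cv2.resize(f['pixels'][140:230,250:360],(440,360),interpolation=cv2.INTER_CUBIC),cv2.resize(g['pixels'][150:250,300:400],(360,360),interpolation=cv2.INTER_CUBIC)]))
E
```

```text
top rail x=f(y) [0.00707992 0.56911524] [0.03719717 0.38578425] 0.18010247089820175 707
 handle top ((520.1685180664062, 339.0729675292969), (46.24466323852539, 37.7433967590332), 84.53230285644531) 0.18860498251275404 223 [0.51967586 0.33842666]
 panel top ((549.0655517578125, -244.16183471679688), (19.107585906982422, 199.95033264160156), 4.524616718292236) 0.15383286337561297 465
 face x=f(y) [-0.08848772  0.52739395] 382 0.012260141820697793 [-0.33944564 -0.14416653] [0.04216269 0.14331575]
 handle body 0.1 21 [0.5027 0.3162 0.0919] [0.536  0.3567 0.1117]
 handle body 0.13 35 [0.5024 0.3156 0.1182] [0.5351 0.3582 0.1419]
 handle body 0.16 42 [0.5024 0.3158 0.1482] [0.5371 0.3615 0.1719]
side rail x=f(y) [0.00704369 0.56744098] [0.03844899 0.38680681] 0.18139052211570406 647
 handle top ((515.4850463867188, 339.3802185058594), (37.91934585571289, 48.696868896484375), 2.1246843338012695) 0.18971218548627466 253 [0.51580387 0.34219272]
 panel top ((548.1290283203125, -243.27886962890625), (20.312387466430664, 202.09466552734375), 4.0080647468566895) 0.1555229922852902 241
 face x=f(y) [-0.07952703  0.52104875] 518 0.001002790920417766 [-0.34300505 -0.14561974] [0.04260173 0.14401575]
 handle body 0.1 106 [0.4994 0.32   0.0906] [0.5338 0.3639 0.1117]
 handle body 0.13 142 [0.4992 0.3166 0.1186] [0.5339 0.3646 0.1418]
 handle body 0.16 121 [0.5004 0.3157 0.1482] [0.5377 0.3642 0.1719]
```

View pics/panel1.png

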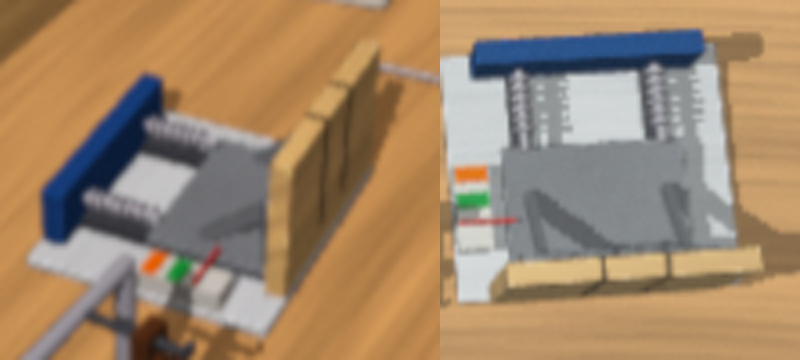

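The wooden handle is at about (0.517, 0.340) with its top at 0.189. The panel face is at (0.540, -0.244) with a yaw of about 4.5°. The black marks are centred on the panel and the pointer is at rest. Now I'll work out the move.

```bash
cat > to.py <<'E'
# usage: to.py yaw_deg x y z [x y z ...] : rows for TCP targets, tool down, jaws along world y rotated by yaw (sign nearest)
import sys
from h import *
s=get_state(); a=[float(v) for v in sys.argv[1:]]
R0=R.from_quat(s['eef_rot']); p0=np.array(s['tool_pos'])
c,n=np.cos(np.radians(a[0])),np.sin(np.radians(a[0])); best=None
for sg in(1,-1):
    X=sg*np.array([-n,c,0]);Y=np.array([0,0,-1.]);M=R.from_matrix(np.stack([X,Y,np.cross(X,Y)],1))
    r=(R0.inv()*M).as_rotvec(degrees=True); print('ang',sg,r.round(2))
for i in range(1,len(a),3):
    print(a[i:i+3],'d',(R0.inv().apply(np.array(a[i:i+3])-p0)*100).round(2))
print('t',s['time_s'],'p',p0.round(4),'F',s['contact_force'].round(2),'w',s['width'],'q',s['q'].round(2),R0.as_matrix().round(4).tolist())
E
python3 to.py -0.4 .3 -.55 .33 .5 -.25 .36 .45 .1 .36 .515 .339 .30
```

```text
ang 1 [-1.100e-01 -1.646e+02 -3.000e-02]
ang -1 [ 0.02 15.4  -0.07]
[0.3, -0.55, 0.33] d [ -4.08 -11.61  14.75]
[0.5, -0.25, 0.36] d [-27.89 -14.58  41.83]
[0.45, 0.1, 0.36] d [-62.99 -14.54  46.06]
[0.515, 0.339, 0.3] d [-84.39  -8.51  58.52]
t 0.15 p [ 0.168  -0.6275  0.2139] F [ 0.33  0.26 -0.78] w 1.0009574040916787 q [ 1.27  0.47 -0.01  1.6   0.01  1.07 -0.06] [[0.2588, -0.0005, 0.9659], [-0.9659, 0.0012, 0.2588], [-0.0013, -1.0, -0.0001]]
```

Emit:
arm_command --grip '[9.1,9.1,9.1,9.1,9.1,9.1,9.1,9.1,9.1,9.1,9.1,9.1,9.1,9.1,9.1,9.1,9.1,9.1,9.1,9.1]' --delta_pos '[[-4.1,-11.6,14.8],[-4.1,-11.6,14.8],[-4.1,-11.6,14.8],[-4.1,-11.6,14.8],[-4.1,-11.6,14.8],[-27.9,-14.6,41.8],[-27.9,-14.6,41.8],[-27.9,-14.6,41.8],[-27.9,-14.6,41.8],[-27.9,-14.6,41.8],[-27.9,-14.6,41.8],[-27.9,-14.6,41.8],[-27.9,-14.6,41.8],[-27.9,-14.6,41.8],[-63,-14.5,46.1],[-63,-14.5,46.1],[-63,-14.5,46.1],[-63,-14.5,46.1],[-63,-14.5,46.1],[-63,-14.5,46.1]]' --angular '[[0,5,0],[0,10,0],[0,15.4,0],[0,15.4,0],[0,15.4,0],[0,15.4,0],[0,15.4,0],[0,15.4,0],[0,15.4,0],[0,15.4,0],[0,15.4,0],[0,15.4,0],[0,15.4,0],[0,15.4,0],[0,15.4,0],[0,15.4,0],[0,15.4,0],[0,15.4,0],[0,15.4,0],[0,15.4,0]]'

```text
time_s: 1.82
tool_pos: [0.464, -0.0006, 0.3598]
eef_rot: [-0.498, 0.502, -0.502, 0.498]
contact_force: [0.8, -0.3, 0.1]
width: 0.987
```

```bash
python3 to.py -0.4 .45 .1 .36 .49 .339 .32 .515 .339 .26
```

```text
ang 1 [8.0000e-02 1.7998e+02 3.0000e-02]
ang -1 [ 0.02 -0.02 -0.05]
[0.45, 0.1, 0.36] d [-1.005e+01 -1.000e-02 -1.470e+00]
[0.49, 0.339, 0.32] d [-33.97   4.01   2.36]
[0.515, 0.339, 0.26] d [-33.99  10.01   4.86]
t 1.8167 p [ 0.464  -0.0006  0.3598] F [ 0.75 -0.33  0.05] w 0.9873966874416834 q [ 0.33  0.05 -0.41  1.82  0.02  1.28 -1.66] [[-0.0073, -0.0003, 1.0], [-1.0, 0.0009, -0.0073], [-0.0009, -1.0, -0.0003]]
```

Emit:
arm_command --grip '[9.1,9.1,9.1,9.1,9.1,9.1,9.1,9.1,9.1,9.1,9.1,9.1]' --delta_pos '[[-4,0.5,0.3],[-8,1,0.6],[-12,1.5,0.9],[-16,2,1.2],[-20,2.5,1.5],[-24,3,1.8],[-28,3.5,2],[-31,3.8,2.2],[-34,4,2.4],[-34,4,2.4],[-34,4,2.4],[-34,4,2.4]]' --angular '[[0,0,0],[0,0,0],[0,0,0],[0,0,0],[0,0,0],[0,0,0],[0,0,0],[0,0,0],[0,0,0],[0,0,0],[0,0,0],[0,0,0]]'

```text
time_s: 2.82
tool_pos: [0.4905, 0.3384, 0.3196]
eef_rot: [-0.498, 0.502, -0.502, 0.498]
contact_force: [0.5, -1.0, -0.3]
width: 0.991
```

```bash
python3 - <<'E'
from h import *
f=snap('wrist');pickle.dump(f,open('w1.pkl','wb'));cv2.imwrite('pics/w1.png',f['pixels'])
W=cloud(f)
m=np.all((W>(.48,.29,.182))&(W<(.55,.39,.2)),-1)
t=W[m];print(len(t),np.median(t[:,2]),t.min(0),t.max(0),cv2.minAreaRect((t[:,:2]*1000).astype(np.float32)))
for x0 in np.arange(.48,.55,.01):
    g=t[np.abs(t[:,0]-x0)<.005]
    if len(g):print(x0.round(3),len(g),np.percentile(g[:,1],[1,50,99]).round(4),np.median(g[:,2]).round(4))
b=W[np.all((W>(.4,.2,-.02))&(W<(.7,.5,.02)),-1)];print('bench',np.median(b[:,2]))
r=W[np.all((W>(.555,.25,.17))&(W<(.59,.39,.2)),-1)];print('rail',np.median(r[:,0]) if len(r) else 0)
E
python3 to.py -.4 .517 .34 .25 .517 .34 .147
```

```text
1620 0.19057146691731447 [0.48366653 0.31703212 0.18228097] [0.54898786 0.36253668 0.19298299] ((519.2314453125, 339.47894287109375), (53.231163024902344, 53.19034957885742), 45.38103485107422)
0.48 5 [0.3372 0.3392 0.3413] 0.186
0.49 51 [0.3361 0.3402 0.3433] 0.1872
0.5 91 [0.318  0.3401 0.3612] 0.1903
0.51 460 [0.3171 0.3395 0.3619] 0.1907
0.52 458 [0.3172 0.3394 0.3616] 0.1907
0.53 491 [0.3174 0.3389 0.3624] 0.1905
0.54 63 [0.3188 0.3437 0.3603] 0.1885
0.55 1 [0.3407 0.3407 0.3407] 0.1825
bench 0.0007853305262556232
rail 0.5736195628207326
ang 1 [-3.0000e-02  1.7989e+02  3.0000e-02]
ang -1 [ 0.02 -0.11  0.02]
[0.517, 0.34, 0.25] d [-0.24  6.99  2.62]
[0.517, 0.34, 0.147] d [-0.25 17.29  2.62]
t 2.8667 p [0.4908 0.3378 0.3199] F [ 0.78  0.15 -0.34] w 0.9895088710760348 q [-0.18  0.36 -0.62  1.58  0.22  1.27 -2.42] [[-0.0089, -0.0003, 1.0], [-1.0, -0.0003, -0.0089], [0.0003, -1.0, -0.0003]]
```

View pics/w1.png

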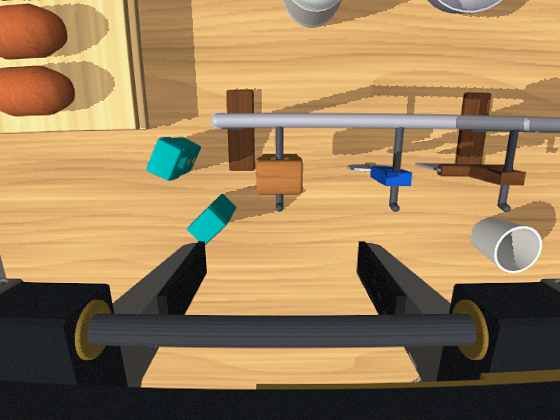

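The wrist view agrees: the wooden handle is at px (280,175) on the left hook, centred at (0.519, 0.3395), square to the rack, top at about 0.190. The fingers are clear of the teal block.

Emit:
arm_command --grip '[9.1,9.1,9.1,9.1,9.1,9.1,9.1,9.1,9.1,9.1,9.1,9.1]' --delta_pos '[[-0.2,2,2],[-0.2,4,2.8],[-0.2,6,2.8],[-0.2,8,2.8],[-0.2,10,2.8],[-0.2,12,2.8],[-0.2,14,2.8],[-0.2,15.5,2.8],[-0.2,16.5,2.8],[-0.2,17.2,2.8],[-0.2,17.2,2.8],[-0.2,17.2,2.8]]' --angular '[[0,0,0],[0,0,0],[0,0,0],[0,0,0],[0,0,0],[0,0,0],[0,0,0],[0,0,0],[0,0,0],[0,0,0],[0,0,0],[0,0,0]]'

```text
time_s: 3.87
tool_pos: [0.5193, 0.3392, 0.1485]
eef_rot: [0.497, -0.502, 0.503, -0.498]
contact_force: [0.3, -0.6, -0.1]
width: 0.989
```

Emit:
arm_command --grip '[6,5.2,4.8,4.4,4,4,4,4,4,4,4,4]' --delta_pos '[[0,0,0],[0,0,0],[0,0,0],[0,0,0],[0,0,0],[0,0,0],[0,0,0],[0,0,0],[0,0,0],[0,0,0],[0,0,0],[0,0,0]]' --angular '[[0,0,0],[0,0,0],[0,0,0],[0,0,0],[0,0,0],[0,0,0],[0,0,0],[0,0,0],[0,0,0],[0,0,0],[0,0,0],[0,0,0]]' --force 40

```text
time_s: 4.87
tool_pos: [0.5193, 0.3393, 0.1485]
eef_rot: [0.497, -0.502, 0.502, -0.498]
contact_force: [0.3, 0.0, 1.1]
width: 0.494
```

```bash
python3 to.py -.4 .519 .34 .165 .439 .34 .165
```

```text
ang 1 [ 1.0000e-02  1.7985e+02 -4.0000e-02]
ang -1 [-0.03 -0.15 -0.01]
[0.519, 0.34, 0.165] d [-0.07 -1.65 -0.03]
[0.439, 0.34, 0.165] d [ 0.01 -1.65 -8.03]
t 4.8667 p [0.5193 0.3393 0.1485] F [0.27 0.03 1.07] w 0.49443457443621536 q [-0.23  0.56 -0.55  1.71  0.35  0.97 -2.49] [[-0.0096, 0.0004, 1.0], [-1.0, 0.0001, -0.0096], [-0.0001, -1.0, 0.0004]]
```

Opening of 45 mm means the handle is gripped. Lift 16 mm, then check.

Emit:
arm_command --grip '[4,4,4,4,4,4,4,4]' --delta_pos '[[0,-0.3,0],[0,-0.6,0],[0,-0.9,0],[0,-1.2,0],[0,-1.5,0],[0,-1.6,0],[0,-1.6,0],[0,-1.6,0]]' --angular '[[0,0,0],[0,0,0],[0,0,0],[0,0,0],[0,0,0],[0,0,0],[0,0,0],[0,0,0]]'

```text
time_s: 5.53
tool_pos: [0.5193, 0.3393, 0.1646]
eef_rot: [0.497, -0.502, 0.503, -0.498]
contact_force: [-0.9, 0.2, -1.3]
width: 0.495
```

```bash
python3 to.py -.4 .439 .34 .165
python3 - <<'E'
from h import *
for n in('side',):
    W=cloud(snap(n)); h=W[np.all((W>(.48,.28,.09))&(W<(.55,.38,.16)),-1)]
    b=h[np.abs(h[:,2]-.13)<.015]; print(n,len(b),b.min(0),b.max(0),'bottom',h[:,2].min())
E
```

```text
ang 1 [ 1.0000e-02  1.7984e+02 -5.0000e-02]
ang -1 [-0.03 -0.16 -0.  ]
[0.439, 0.34, 0.165] d [ 0.   -0.04 -8.03]
t 5.5333 p [0.5193 0.3393 0.1646] F [-0.88  0.18 -1.32] w 0.49453109544371604 q [-0.22  0.54 -0.56  1.7   0.33  1.   -2.48] [[-0.0097, 0.0005, 1.0], [-1.0, 0.0001, -0.0097], [-0.0001, -1.0, 0.0005]]
side 181 [0.49830636 0.31532385 0.1150636 ] [0.53467164 0.36350949 0.14495775] bottom 0.10722328557679917
```

Emit:
arm_command --grip '[4,4,4,4,4,4,4,4,4,4,4]' --delta_pos '[[0,0,-1],[0,0,-2],[0,0,-3],[0,0,-4],[0,0,-5],[0,0,-6],[0,0,-7],[0,0,-8],[0,0,-9],[0,0,-9],[0,0,-9]]' --angular '[[0,0,0],[0,0,0],[0,0,0],[0,0,0],[0,0,0],[0,0,0],[0,0,0],[0,0,0],[0,0,0],[0,0,0],[0,0,0]]'

```text
time_s: 6.5
tool_pos: [0.4289, 0.3402, 0.1647]
eef_rot: [0.498, -0.502, 0.502, -0.498]
contact_force: [-0.4, -1.4, -1.5]
width: 0.498
```

```bash
python3 to.py 4.5 .43 .33 .25 .43 -.2 .25 .46 -.25 .20
```

```text
ang 1 [-0.0000e+00  1.7499e+02 -8.0000e-02]
ang -1 [-0.05 -5.01  0.  ]
[0.43, 0.33, 0.25] d [ 1.02 -8.53  0.12]
[0.43, -0.2, 0.25] d [54.02 -8.53  0.59]
[0.46, -0.25, 0.2] d [58.99 -3.53  3.63]
t 6.5 p [0.4289 0.3402 0.1647] F [-0.43 -1.43 -1.51] w 0.497976239296162 q [-0.25  0.43 -0.6   1.87  0.3   0.93 -2.57] [[-0.0089, 0.0009, 1.0], [-1.0, -0.0, -0.0089], [-0.0, -1.0, 0.0009]]
```

Emit:
arm_command --grip '[4,4,4,4,4,4,4,4,4,4,4,4,4,4,4,4,4,4,4,4]' --delta_pos '[[0,-2.5,0],[0,-5,0],[0.5,-7.5,0],[3,-8.5,0],[6,-8.5,0],[9,-8.5,0],[12.5,-8.5,0.2],[16,-8.5,0.2],[19.5,-8.5,0.2],[23,-8.5,0.2],[26.5,-8.5,0.3],[30,-8.5,0.3],[33.5,-8.5,0.4],[37,-8.5,0.4],[40.5,-8.5,0.5],[44,-8.5,0.5],[47,-8.5,0.6],[50,-8.5,0.6],[52,-8.5,0.6],[54,-8.5,0.6]]' --angular '[[0,0,0],[0,0,0],[0,0,0],[0,0,0],[0,-0.5,0],[0,-1,0],[0,-1.5,0],[0,-2,0],[0,-2.5,0],[0,-3,0],[0,-3.5,0],[0,-4,0],[0,-4.5,0],[0,-5,0],[0,-5,0],[0,-5,0],[0,-5,0],[0,-5,0],[0,-5,0],[0,-5,0]]'

```text
time_s: 8.17
tool_pos: [0.43, -0.2022, 0.2498]
eef_rot: [-0.518, 0.48, -0.481, 0.519]
contact_force: [0.3, -0.2, -1.2]
width: 0.498
```

```bash
python3 to.py 4.5 .46 -.25 .20
python3 - <<'E'
from h import *
s=get_state();p=s['tool_pos'];M=R.from_quat(s['eef_rot']).as_matrix()
for n in('top','side'):
    f=snap(n);W=cloud(f);pickle.dump(f,open(n+'2.pkl','wb'))
    c=W-p; L=c@M  # tool coords
    hsv=cv2.cvtColor(f['pixels'],cv2.COLOR_BGR2HSV)
    m=np.all((np.abs(L)<(.035,.1,.035)),-1)&(hsv[...,1]>90)&(hsv[...,0]<25)
    t=L[m];print(n,m.sum(),np.percentile(t,[1,50,99],axis=0).round(4).tolist())
    v,u=np.where(m);print(u.min(),u.max(),v.min(),v.max())
    # side plane: world face toward +y / -x at lower part
    cv2.imwrite(f'pics/{n}2.png',f['pixels'])
f=snap('wrist');cv2.imwrite('pics/w2.png',f['pixels'])
a=cv2.imread('pics/side2.png');
E
```

```text
ang 1 [-5.0000e-02  1.7986e+02 -1.1000e-01]
ang -1 [-0.07 -0.14  0.03]
[0.46, -0.25, 0.2] d [4.99 4.98 2.62]
t 8.1667 p [ 0.43   -0.2022  0.2498] F [ 0.31 -0.19 -1.15] w 0.4975901640366002 q [ 0.61  0.15 -0.27  1.96  0.05  1.03 -1.17] [[0.076, 0.0013, 0.9971], [-0.9971, -0.0005, 0.076], [0.0006, -1.0, 0.0013]]Traceback (most recent call last):
  File "<stdin>", line 8, in <module>
    return _quantile_unchecked(
        a, q, axis, out, overwrite_input, method, keepdims, weights)
    return _ureduce(a,
                    func=_quantile_ureduce_func,
    ...<5 lines>...
                    overwrite_input=overwrite_input,
                    method=method)
    r = func(a, **kwargs)
    result = _quantile(arr,
                       quantiles=q,
    ...<2 lines>...
                       out=out,
                       weights=wgt)
    slices_having_nans = np.isnan(arr[-1, ...])
                                  ~~~^^^^^^^^^
IndexError: index -1 is out of bounds for axis 0 with size 0
```

```bash
cat > hand.py <<'E'
from h import *
import sys
tag=sys.argv[1]; ims=[]
s=get_state();p=s['tool_pos'];M=R.from_quat(s['eef_rot']).as_matrix()
for n in('side','wrist'):
    f=snap(n);W=cloud(f);pickle.dump(f,open(n+tag+'.pkl','wb'))
    L=(W-p)@M
    hsv=cv2.cvtColor(f['pixels'],cv2.COLOR_BGR2HSV)
    m=np.all((np.abs(L)<(.035,.08,.035)),-1)&(hsv[...,1]>90)&(hsv[...,0]<25)
    if m.sum()>20:
        t=L[m];print(n,m.sum(),np.percentile(t,[1,50,99],axis=0).round(4).tolist())
        v,u=np.where(m);c=(int(np.median(u)),int(np.median(v)));print(c,u.min(),u.max(),v.min(),v.max())
    else: c=(280,210)
    if n=='side':
        x=min(max(c[0]-60,0),440);y=min(max(c[1]-60,0),300);ims.append(cv2.resize(f['pixels'][y:y+120,x:x+120],(400,400),interpolation=cv2.INTER_CUBIC))
    else: ims.append(cv2.resize(f['pixels'],(400,300)))
ims[1]=np.vstack([ims[1],np.zeros((100,400,3),np.uint8)])
cv2.imwrite(f'pics/hand{tag}.png',np.hstack(ims))
E
python3 hand.py 3
```

```text
side 344 [[-0.0284, -0.0434, -0.0192], [-0.0191, 0.013, -0.0128], [0.0241, 0.0556, 0.0154]]
(366, 163) 356 373 140 176
wrist 9515 [[-0.0248, -0.0434, -0.0116], [-0.0022, -0.0413, 0.0109], [0.0205, 0.049, 0.0175]]
(281, 266) 208 354 208 369
```

View pics/hand3.png

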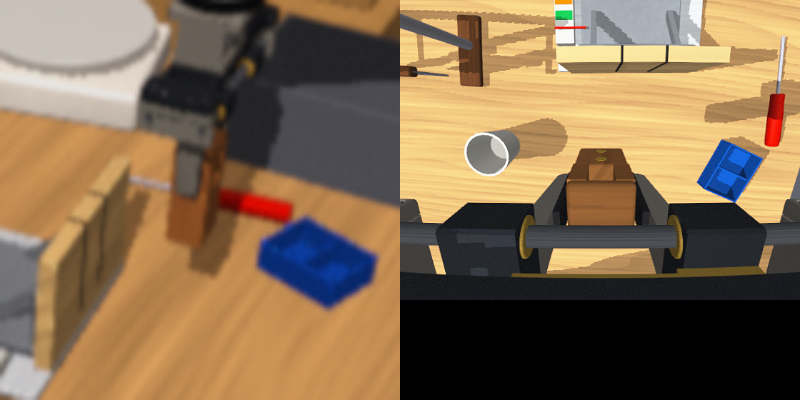

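The handle is held upright: its back with brass insert faces the panel in the wrist view at (600,160), and the marks are visible at (622,55) and (668,55). Next I'll measure the handle against the marks with this same camera.

```bash
python3 - <<'E'
from h import *
f=pickle.load(open('wrist3.pkl','rb'));s=f['state'];p=s['tool_pos'];M=R.from_quat(s['eef_rot']).as_matrix()
W=cloud(f);L=(W-p)@M; g=cv2.cvtColor(f['pixels'],cv2.COLOR_BGR2GRAY)
hsv=cv2.cvtColor(f['pixels'],cv2.COLOR_BGR2HSV);br=(hsv[...,1]>90)&(hsv[...,0]<25)
# handle back face
b=L[br&(np.abs(L[...,0])<.02)&(np.abs(L[...,2]-.016)<.006)&(L[...,1]>-.03)&(L[...,1]<.06)]
print('back face',len(b),'z=f(y)',np.polyfit(b[:,1],b[:,2],1),'z=f(x)',np.polyfit(b[:,0],b[:,2],1),np.median(b[:,2]))
t=L[br&(np.abs(L[...,0])<.03)&(np.abs(L[...,1]+.041)<.004)&(np.abs(L[...,2])<.025)]
print('top',len(t),'y',np.median(t[:,1]),'y=f(x)',np.polyfit(t[:,0],t[:,1],1),'x',np.percentile(t[:,0],[.5,2,98,99.5]),'z',np.percentile(t[:,2],[1,99]))
# panel
P=W[np.all((W>(.52,-.36,.148))&(W<(.58,-.13,.163)),-1)]
rr=cv2.minAreaRect((P[:,:2]*1000).astype(np.float32));print('panel top world',rr,np.median(P[:,2]))
q=W[np.all((W>(.5,-.34,.05))&(W<(.58,-.15,.145)),-1)]
if len(q)>20:
    k=np.polyfit(q[:,1],q[:,0],1)
    for _ in range(8):
        e=q[:,0]-np.polyval(k,q[:,1]);q=q[abs(e)<max(.003,2*e.std())];k=np.polyfit(q[:,1],q[:,0],1)
    print('face',k,len(q),e.std())
m=np.all((W>(.52,-.30,.148))&(W<(.58,-.19,.165)),-1)&(g<70)
y=W[m][:,1];print('marks',m.sum())
for grp in(y[y>-.244],y[y<-.244]): print(len(grp),np.median(grp) if len(grp) else None)
for q,n in((W[m],''),): print(q.round(3).tolist()[:12])
E
```

```text
back face 2472 z=f(y) [0.01134176 0.01610264] z=f(x) [-0.00047633  0.01618772] 0.01673197085132376
top 5863 y -0.04212873204487229 y=f(x) [-0.00071397 -0.0419396 ] x [-0.02255814 -0.02153816  0.02200273  0.02288817] z [-0.01212673  0.01705672]
panel top world ((550.217041015625, -245.00665283203125), (19.287128448486328, 200.23004150390625), 4.691359043121338) 0.15567963615502964
face [-0.08186398  0.52138505] 2238 0.0002483710995563317
marks 123
54 -0.21934076046990675
69 -0.27022822335642016
[[0.557, -0.218, 0.156], [0.557, -0.219, 0.157], [0.556, -0.218, 0.158], [0.556, -0.219, 0.157], [0.561, -0.269, 0.155], [0.561, -0.27, 0.155], [0.561, -0.27, 0.156], [0.556, -0.218, 0.157], [0.556, -0.219, 0.155], [0.56, -0.269, 0.157], [0.56, -0.269, 0.157], [0.56, -0.27, 0.157]]
```

```bash
python3 to.py 4.65 .47 -.2505 .20 .4844 -.2494 .1136
```

```text
ang 1 [-1.0000e-02  1.7963e+02 -8.0000e-02]
ang -1 [-0.05 -0.37  0.01]
[0.47, -0.2505, 0.2] d [5.18 4.96 3.62]
[0.4844, -0.2494, 0.1136] d [ 5.17 13.6   5.06]
t 8.3167 p [ 0.43   -0.2016  0.2495] F [-0.31  1.06 -0.47] w 0.4940940407729993 q [ 0.61  0.15 -0.27  1.96  0.05  1.03 -1.17] [[0.0747, 0.0009, 0.9972], [-0.9972, -0.0, 0.0747], [0.0001, -1.0, 0.0009]]
```

Emit:
arm_command --grip '[4,4,4,4,4,4,4,4,4,4,4,4]' --delta_pos '[[1.7,1.5,1.2],[3.4,3,2.4],[5.2,5,3.6],[5.2,6.5,3.9],[5.2,8,4.2],[5.2,9.5,4.5],[5.2,11,4.8],[5.2,12.5,5],[5.2,13.3,5],[5.2,13.6,5],[5.2,13.6,5],[5.2,13.6,5]]' --angular '[[0,0,0],[0,-0.4,0],[0,-0.4,0],[0,-0.4,0],[0,-0.4,0],[0,-0.4,0],[0,-0.4,0],[0,-0.4,0],[0,-0.4,0],[0,-0.4,0],[0,-0.4,0],[0,-0.4,0]]'

```text
time_s: 9.32
tool_pos: [0.4842, -0.2496, 0.1142]
eef_rot: [-0.52, 0.479, -0.48, 0.52]
contact_force: [0.4, -0.5, -1.1]
width: 0.499
```

```bash
cat > rel.py <<'E'
from h import *
s=get_state();p=np.array(s['tool_pos']);M=R.from_quat(s['eef_rot']).as_matrix()
f=snap('wrist');W=cloud(f);L=(W-p)@M; g=cv2.cvtColor(f['pixels'],cv2.COLOR_BGR2GRAY)
cv2.imwrite('pics/rel.png',f['pixels'])
hsv=cv2.cvtColor(f['pixels'],cv2.COLOR_BGR2HSV);br=(hsv[...,1]>90)&(hsv[...,0]<25)
t=L[br&(np.abs(L[...,0])<.03)&(np.abs(L[...,1]+.041)<.004)&(np.abs(L[...,2])<.0165)]
print('handle top y',np.median(t[:,1]),'x',np.percentile(t[:,0],[1,99]).round(4))
P=L[(np.abs(L[...,0])<.09)&(np.abs(L[...,1]+.041)<.006)&(L[...,2]>.022)&(L[...,2]<.09)]
print('panel top y',np.median(P[:,1]),'y=f(x)',np.polyfit(P[:,0],P[:,1],1),len(P))
for x0 in(-.07,-.04,.04,.07):
    q=P[np.abs(P[:,0]-x0)<.01]; print(x0,'front z',np.percentile(q[:,2],2).round(4) if len(q)>5 else None,end='; ')
m=(np.abs(np.abs(L[...,0])-.0255)<.012)&(np.abs(L[...,1]+.041)<.007)&(L[...,2]>.018)&(L[...,2]<.09)&(g<75)
x=L[m][:,0];print('\nmarks x',[(len(a),np.median(a).round(4)) for a in(x[x<0],x[x>0]) if len(a)])
print(s['time_s'],p.round(4),s['contact_force'].round(2),s['moment'].round(2),s['width'],'yaw',np.degrees(np.arctan2(M[0,0],-M[1,0])))
E
python3 rel.py; python3 to.py 4.65 .5243 -.2461 .1136 .5443 -.2445 .1136
```

```text
handle top y -0.04216110047130266 x [-0.0222  0.0227]
panel top y -0.041423383571922656 y=f(x) [-0.00063639 -0.04142008] 18529
-0.07 front z 0.0577; -0.04 front z 0.0579; 0.04 front z 0.0579; 0.07 front z 0.0578; 
marks x [(304, np.float64(-0.0248)), (286, np.float64(0.0262))]
9.3167 [ 0.4842 -0.2496  0.1142] [ 0.45 -0.49 -1.11] [-0.01  0.02  0.05] 0.4989495748529139 yaw 4.696878287369381
ang 1 [ 8.0000e-02 -1.7996e+02  2.0000e-01]
ang -1 [-0.12  0.04  0.05]
[0.5243, -0.2461, 0.1136] d [-0.04  0.1   4.01]
[0.5443, -0.2445, 0.1136] d [-0.04  0.1   6.01]
t 9.3667 p [ 0.4844 -0.2498  0.1145] F [ 0.02  0.82 -1.45] w 0.4938260958313941 q [ 0.59  0.43 -0.22  1.93  0.13  0.78 -1.19] [[0.0817, 0.0022, 0.9967], [-0.9967, -0.0007, 0.0817], [0.0009, -1.0, 0.0022]]
```

Aligned: the panel face is square to the tool, the marks' midpoint is 0.4 mm off the handle's centre, and the top is 0.7 mm high. Approach to just short of contact, then push slowly.

Emit:
arm_command --grip '[4,4,4,4,4,4,4,4,4,4,4,4,4,4,4,4]' --delta_pos '[[0,0.1,0.4],[0,0.1,0.8],[0,0.1,1.2],[0,0.1,1.6],[0,0.1,2],[0,0.1,2.4],[0,0.1,2.8],[0,0.1,3.1],[0,0.1,3.4],[0,0.1,3.6],[0,0.1,3.8],[0,0.1,4],[0,0.1,4.2],[0,0.1,4.4],[0,0.1,4.6],[0,0.1,4.6]]' --angular '[[-0.1,0,0],[-0.1,0,0],[-0.1,0,0],[-0.1,0,0],[-0.1,0,0],[-0.1,0,0],[-0.1,0,0],[-0.1,0,0],[-0.1,0,0],[-0.1,0,0],[-0.1,0,0],[-0.1,0,0],[-0.1,0,0],[-0.1,0,0],[-0.1,0,0],[-0.1,0,0]]'

```text
time_s: 10.7
tool_pos: [0.53, -0.2461, 0.1135]
eef_rot: [0.52, -0.479, 0.479, -0.52]
contact_force: [-2.6, -0.2, -0.2]
width: 0.498
```

```bash
python3 rel.py; python3 to.py 4.65 .5443 -.2445 .1136
```

```text
handle top y -0.04215495464821652 x [-0.0222  0.0227]
panel top y -0.04225672808905315 y=f(x) [ 0.00014027 -0.04187661] 12559
-0.07 front z 0.0224; -0.04 front z 0.0223; 0.04 front z 0.0223; 0.07 front z 0.0223; 
marks x [(233, np.float64(-0.025)), (231, np.float64(0.0259))]
10.7 [ 0.53   -0.2461  0.1135] [-2.56 -0.18 -0.17] [-0.02  0.51 -0.03] 0.4984036329365798 yaw 4.679397132791702
ang 1 [ 6.0000e-02 -1.7997e+02 -4.0000e-02]
ang -1 [0.02 0.03 0.04]
[0.5443, -0.2445, 0.1136] d [-0.04 -0.02  1.45]
t 10.75 p [ 0.5299 -0.2461  0.1134] F [-2.87  0.15 -0.04] w 0.49800257582300334 q [ 0.55  0.49 -0.22  1.84  0.14  0.83 -1.23] [[0.0815, -0.0003, 0.9967], [-0.9967, -0.0007, 0.0815], [0.0007, -1.0, -0.0004]]
```

In contact at about 2.8 N (5.5 mm), level and centred. Push 14.5 mm more.

Emit:
arm_command --grip '[4,4,4,4,4,4,4,4,4,4,4,4]' --delta_pos '[[0,0,0.15],[0,0,0.3],[0,0,0.45],[0,0,0.6],[0,0,0.75],[0,0,0.9],[0,0,1.05],[0,0,1.2],[0,0,1.35],[0,0,1.45],[0,0,1.45],[0,0,1.45]]' --angular '[[0,0,0],[0,0,0],[0,0,0],[0,0,0],[0,0,0],[0,0,0],[0,0,0],[0,0,0],[0,0,0],[0,0,0],[0,0,0],[0,0,0]]'

```text
time_s: 11.75
tool_pos: [0.5426, -0.2452, 0.1134]
eef_rot: [0.521, -0.48, 0.478, -0.519]
contact_force: [-10.4, -0.0, 4.7]
width: 0.498
```

```bash
python3 rel.py; python3 hand.py 5; python3 - <<'E'
from h import *
f=snap('top');a=cv2.resize(f['pixels'][150:250,300:400],(400,400),interpolation=cv2.INTER_CUBIC)
w=cv2.imread('pics/rel.png');w=cv2.resize(w,(400,300));w=np.vstack([w,np.zeros((100,400,3),np.uint8)])
cv2.imwrite('pics/fin.png',np.hstack([a,w]))
E
cat > /dev/null; python3 to.py 4.65 .5443 -.2445 .1136
```

```text
handle top y -0.04215139228178012 x [-0.0223  0.0227]
panel top y -0.04245079630609457 y=f(x) [-0.00060423 -0.0420462 ] 12577
-0.07 front z 0.0222; -0.04 front z 0.0223; 0.04 front z 0.0223; 0.07 front z 0.0223; 
marks x [(226, np.float64(-0.0251)), (226, np.float64(0.0258))]
11.75 [ 0.5426 -0.2452  0.1134] [-10.43  -0.04   4.74] [ 0.12  1.68 -0.06] 0.49836208440388224 yaw 4.64547512453244
side 359 [[-0.034, -0.0454, -0.0198], [-0.0194, 0.0112, -0.0105], [0.0221, 0.0753, 0.0299]]
(333, 182) 320 341 162 198
wrist 14204 [[-0.0338, -0.0438, -0.0117], [0.0001, -0.0421, 0.0225], [0.0339, 0.012, 0.035]]
(281, 247) 201 360 194 372
ang 1 [-1.0e-02  1.8e+02  3.8e-01]
ang -1 [ 0.24 -0.    0.01]
[0.5443, -0.2445, 0.1136] d [-0.05 -0.03  0.18]
t 11.95 p [ 0.5425 -0.2451  0.1133] F [-7.7   1.17  3.94] w 0.49717170245196624 q [ 0.53  0.51 -0.21  1.81  0.14  0.84 -1.24] [[0.081, -0.0042, 0.9967], [-0.9967, -0.0005, 0.081], [0.0001, -1.0, -0.0043]]
```

View pics/fin.png

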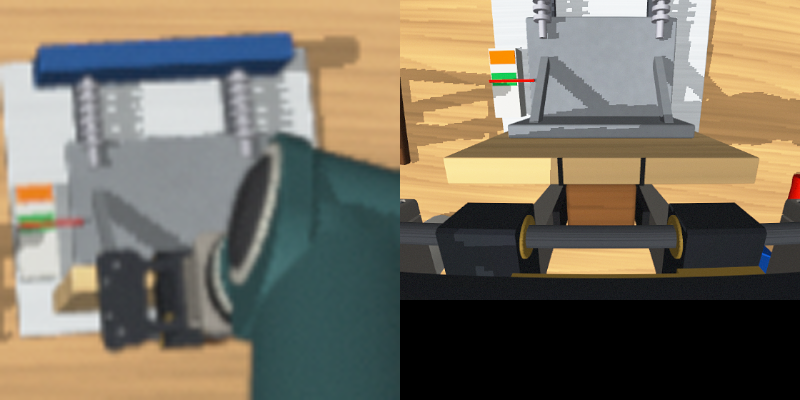

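View pics/hand5.png

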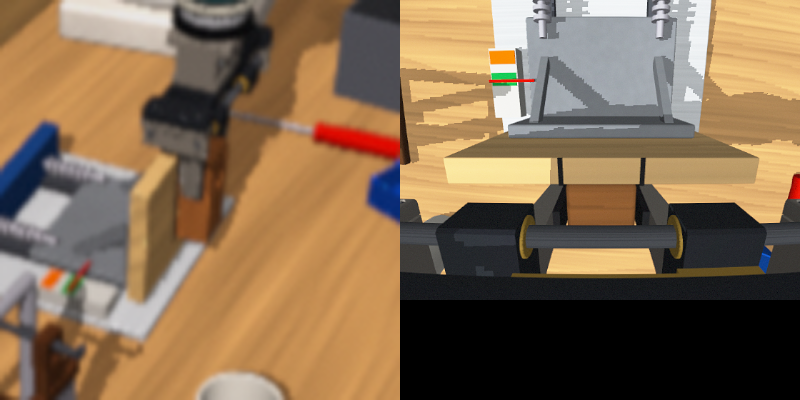

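The pointer stands in the green (wrist view at about (512,80)), with about 18 mm of travel. Trim: 1.5 mm more push, undo the 0.25° compliance tilt, then hold to see whether it is steady.

Emit:
arm_command --grip '[4,4,4,4,4,4,4,4,4,4,4,4]' --delta_pos '[[0,0,0.05],[0,-0.02,0.1],[0,-0.03,0.15],[0,-0.03,0.2],[0,-0.03,0.2],[0,-0.03,0.2],[0,-0.03,0.2],[0,-0.03,0.2],[0,-0.03,0.2],[0,-0.03,0.2],[0,-0.03,0.2],[0,-0.03,0.2]]' --angular '[[0.1,0,0],[0.2,0,0],[0.2,0,0],[0.2,0,0],[0.2,0,0],[0.2,0,0],[0.2,0,0],[0.2,0,0],[0.2,0,0],[0.2,0,0],[0.2,0,0],[0.2,0,0]]'

```text
time_s: 12.95
tool_pos: [0.5423, -0.2452, 0.1133]
eef_rot: [0.521, -0.481, 0.478, -0.519]
contact_force: [-8.9, 0.6, 3.4]
width: 0.496
```

```bash
python3 rel.py; python3 to.py 4.65 .5443 -.2445 .1136
python3 - <<'E'
from h import *
w=cv2.imread('pics/rel.png');f=snap('side')
cv2.imwrite('pics/fin2.png',np.hstack([cv2.resize(w[40:200,100:260],(400,400),interpolation=cv2.INTER_CUBIC),cv2.resize(f['pixels'][140:240,270:370],(400,400),interpolation=cv2.INTER_CUBIC)]))
for i in range(4): snap('side')
s=get_state();print(s['time_s'],s['tool_pos'],s['contact_force'])
E
```

```text
handle top y -0.042150289360456276 x [-0.0222  0.0227]
panel top y -0.04256661200458871 y=f(x) [-0.0013657  -0.04213459] 12639
-0.07 front z 0.0223; -0.04 front z 0.0223; 0.04 front z 0.0224; 0.07 front z 0.0223; 
marks x [(227, np.float64(-0.0251)), (229, np.float64(0.0257))]
12.95 [ 0.5423 -0.2452  0.1133] [-8.89  0.56  3.43] [ 0.05  1.65 -0.01] 0.49602904729284586 yaw 4.616948788843941
ang 1 [6.0000e-02 1.7997e+02 4.7000e-01]
ang -1 [ 0.3  -0.03 -0.04]
[0.5443, -0.2445, 0.1136] d [-0.05 -0.03  0.2 ]
t 13.0 p [ 0.5423 -0.2451  0.1133] F [-9.72 -0.34  4.27] w 0.4979528416572692 q [ 0.53  0.51 -0.21  1.81  0.14  0.84 -1.24] [[0.0806, -0.0053, 0.9967], [-0.9967, 0.0002, 0.0806], [-0.0006, -1.0, -0.0052]]
13.25 [ 0.54231997 -0.24513173  0.11326716] [-9.61941486  0.36847115  3.7821365 ]
```

View pics/fin2.png

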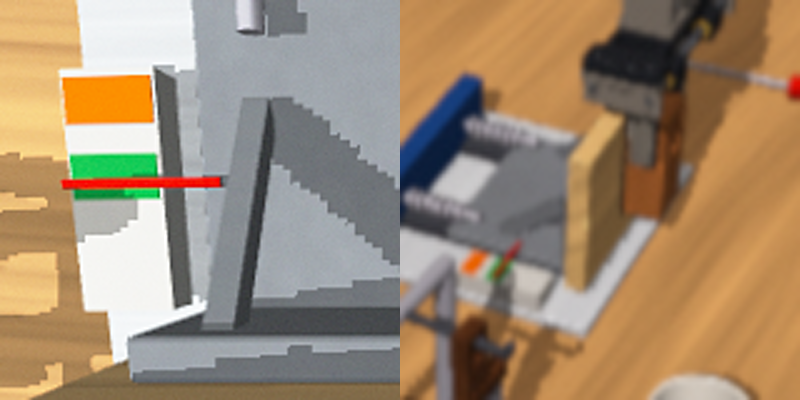

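The pointer is inside green in both views and the force is steady at about 9.5 N. Last, a numeric check that the handle is upright.

```bash
python3 - <<'E'
from h import *
f=snap('side');W=cloud(f);y=np.radians(4.65);A=np.array([[np.cos(y),np.sin(y),0],[-np.sin(y),np.cos(y),0],[0,0,1]])
M=np.array([.541,-.2447,.105]);L=(W-M)@A.T
hsv=cv2.cvtColor(f['pixels'],cv2.COLOR_BGR2HSV);br=(hsv[...,1]>90)&(hsv[...,0]<25)
for z0 in(-.04,-.03,-.02,-.01,0.):
    q=L[br&(np.abs(L[...,2]-z0)<.006)&(np.abs(L[...,1])<.03)&(L[...,0]<.02)&(L[...,0]>-.04)]
    print(z0,len(q),np.percentile(q[:,0],[2,98]).round(4),'y',np.percentile(q[:,1],[2,90]).round(4)) if len(q)>5 else 0
q=L[(np.abs(L[...,2])<.05)&(np.abs(L[...,1]-.065)<.03)&(L[...,0]<.03)&(L[...,0]>0)]
print('panel face',len(q),np.median(q[:,0]),np.polyfit(q[:,2],q[:,0],1))
q=L[br&(np.abs(L[...,2]+.02)<.025)&(np.abs(L[...,1])<.018)&(np.abs(L[...,0]+.015)<.012)]
print('front face',len(q),np.polyfit(q[:,2],q[:,0],1))
s=get_state();print(s['time_s'],s['contact_force'].round(1))
E
```

```text
-0.04 39 [-0.0183  0.0178] y [-0.0196  0.0238]
-0.03 42 [-0.0183  0.0174] y [-0.0081  0.0242]
-0.02 46 [-0.018   0.0172] y [-0.0163  0.0241]
-0.01 44 [-0.0179  0.018 ] y [-0.0168  0.022 ]
0.0 46 [-0.0177  0.0182] y [-0.0213  0.0232]
panel face 202 0.017393454313275294 [0.00699489 0.01760115]
front face 52 [-0.04208071 -0.0164719 ]
13.3 [-8.6 -0.   3.7]
```

```bash
python3 -c "
from h import *
close_job();print(get_state()['time_s'])"
```

```text
the job is handed in; nothing more can be done
the job is handed in; nothing more can be done
```

The job is handed in, with the arm still gripping the wooden handle and pressing it against the panel. I lifted it 16 mm, drew it 90 mm level off the hook and carried it to the jig without setting it down. It took about 13 s on the robot's clock.

**Last checks:**
- **Position:** the handle's centre is about 0.1 mm from the midpoint of the black marks, and its top is within about 0.5 mm of the panel's top edge.
- **Fit:** its back is flush on the panel. Its edges show it upright to within about 0.7°, and the tool itself is tilted about 0.3°.
- **Push:** carriage travel is about 18 mm and the push force was 8.6–9.7 N in the last readings. The red pointer stands in the green zone in both the wrist and side views.

**Did not fully come out:**
- **Trim push:** asking for about 2 mm more push changed nothing, because the arm gives a little under load. I left it at about 18 mm.
- **Vertical force:** about 4 N upward on the tool remains, perhaps from friction against the panel.
- **Front-face fit:** a fit on only 52 points gave a 2.4° tilt. I discounted it because the edges at five heights disagreed.
- **Bystanders:** I steered clear of them and none showed as moved in the pictures, but I did not measure them again at the end.

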